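Pin the bike trailer's tow bar and snap the ring over

TASK

Take the red-handled linch pin from its wooden block, feel for the cross hole in the tow bar and push the pin gently down through it until its collar sits on the bar, the open ring pointing out past the bar's free end. Then flip the sprung ring down around the end of the bar until it snaps shut under the pin's tip, and let go. Use a light hand - never force the pin, the bar or the ring - and leave the other things on the sideboard standing where they are.

Things in the scene. Friction and masses are not known exactly. Their poses are not given: they have to be found in the camera images.
- hitch: Fixed: green socket on a wooden foot; a level bare-aluminium tow bar, 28 x 28 mm, pokes out of it. Origin on the work surface under the bar's centre line, 13 mm to +x of feel_start; x along the bar from its free end to the socket, y across, z up. Bar top 120 mm up; socket 45 mm wide, its face 48 mm to +x of the origin, its top 8.5 mm above the bar. Over 25 N on bar or socket is too hard.
- feel_start (a point): Point on the bar's top face and centre line, up to 18 mm in from its free end; axes as hitch. The bar has end float, so the hole (upright, round, 13.5 mm, through all 28 mm) lies anywhere from 4 to 22 mm from here to +x: find it by feel or eye. Half-way down a sprung ball presses on the pin from the side: pushing past takes some 3 to 10 N, it does not drop home. Over 20 N is forcing it.
- linch_pin: Linch pin, about 130 g, upright in a pale wooden block (60 x 60 x 48 mm), collar resting on it. Origin: centre of the collar's underside on the pin's axis; z up, x away from the open ring. Below: steel shaft 12 mm thick, 38 mm long, last 2 mm tapering to a 9.6 mm tip. Above: collar 22 (x) x 34 (y) x 12 mm high, then a red handle. Home, the collar rests on the bar and the tip shows 10 mm below.
- pin_grip (a point): Centre of the pin's red handle, 27 mm above the collar's underside; axes as linch_pin. The handle is 22 (x) by 12 mm (y), from 12 to 42 mm above the collar's underside: pinch it across y. The open ring's legs pass beside the collar at y = +-21 mm and rise towards -x, so keep the fingertips 17 mm or more above the collar's underside.
- ring (a joint): Angle of the brass ring about its hinge, which runs along the pin's y, 7 mm above the collar's underside. 0: open, pointing to the pin's -x and 15 degrees up; 0.26: level; 1.83: shut, hanging straight down around the bar, far side just under the pin's tip. An over-centre spring holds it open below about 0.95 and snaps it shut above; pressing the far side down takes 3 to 6 N.
- loop: The ring's loop of 5 mm brass wire, 47 mm wide; origin at the ring's hinge, far side 50 mm from it. More than 25 N from the robot bends it.
- ring_end (a point): Middle of the ring's far side (wire 5 mm thick), 50 mm from the hinge; moves with the ring.
- jar: Bystander: closed glass jar, 76 mm wide, 100 mm high; origin at the centre of its underside.
- speaker: Bystander: white round speaker, 84 mm wide, 50 mm high; origin at the centre of its underside.
- candlestick: Bystander: turned wooden candlestick, 72 mm wide, 106 mm high; origin at the centre of its underside.
Things that resemble listed ones, but are neither listed nor needed, are in the scene too. What is shaped like the linch_pin but blue is not meant.

How it is judged:
On the way, in this order (a step that is already met when the one before it is completed fails the run):
1. the pin is fully home in the tow bar's hole, upright, with its ring still open (z of linch_pin in the frame of feel_start between -0.003 and 0.003 m and angle between linch_pin's own z axis and vertical below 0.12 rad and value of joint ring below 0.7 rad and x of linch_pin in the frame of feel_start between 0.001 and 0.025 m and y of linch_pin in the frame of feel_start between -0.004 and 0.004 m), for 0.2 s.
2. the ring has snapped shut around the bar, under the pin's tip (value of joint ring above 1.65 rad), for 0.2 s.
At the end, for the whole second after the job is handed in: The pin stands upright (within 7 degrees) in the tow bar's hole with its collar on the bar (within 3 mm), the ring is shut around the bar (joint ring above 1.65) and everything is at rest and released (z of linch_pin in the frame of feel_start between -0.003 and 0.003 m and angle between linch_pin's own z axis and vertical below 0.12 rad and value of joint ring above 1.65 rad and linear speed of linch_pin below 0.02 m/s and x of linch_pin in the frame of feel_start between 0.001 and 0.025 m and y of linch_pin in the frame of feel_start between -0.004 and 0.004 m); the robot touches nothing.
It fails at once if the pin or its ring is forced against the tow bar or its socket (over 45 N, the squeeze of the sprung ball included) (contact force between linch_pin and hitch above 45 N).
It fails at once if the robot leans on the tow bar or its socket with more than 25 N (contact force between any of the fingers, the arm and hitch above 25 N).
It fails at once if the ring is pressed with more than 25 N (contact force between any of the fingers, the arm and loop above 25 N).
It fails at once if a bystander is shifted by more than 20 mm or tipped (distance of any of jar, speaker, candlestick from where it was at the start of the episode above 0.02 m or angle between any of jar, speaker, candlestick's own z axis and vertical above 0.3 rad).
It also fails if it takes over 72 s, if anything falls off the work surface, if the arm or the gripper's body presses on something with over 40 N, if the wrist force passes 120 N, or if a joint passes its speed limit or range.

ROBOT

A 6-joint arm with a two-finger parallel gripper is mounted at the origin on the work surface. World frame = base frame: x ahead of the robot, y to its left, z up, the work surface at z = 0. Lengths are in m, angles in rad, forces in N, time in s.
With the tool pointing down it reaches from about 0.425 to 0.95 m from the base axis. Payload 3.5 kg.
Tool frame: the origin (TCP) lies midway between the tips of the shut fingers; the grasp point (between the pads) lies 19 mm behind it (env.grip_depth is the distance from the TCP to the grasp point, in m); z points along the fingers, y is the line along which they close (so a half turn about z gives the same grasp; the last joint's range is limited). The gripper opens to 85 mm and grips with 20 to 120 N. Pads are 22 mm wide; open, the fingers measure 114 mm over their backs; the gripper's body (76 mm by 85 mm) begins 54 mm behind the grasp point. The pads swing forward as they close: fully open they stand 13 mm farther back than shut.
Start: joints at [1.016, 0.286, 1.577, -0, 1.279, -0.15], TCP at [0.266, 0.62, 0.231] pointing down, gripper open.
Joint ranges: [-2.77, 2.77], [-0.9, 2.22], [0.21, 2.48], [-1.53, 4.67], [0.24, 2.81], [-2.84, 2.84]. Speed limits (rad/s): [2.79, 2.79, 3.14, 3.14, 3.14, 3.14].

INTERFACE

Orientations are given as a unit quaternion [x, y, z, w].
In Python, from rig import env gives the robot as it stands. Calls block until the motion is done:
- env.move_ptp(position, orientation): joint-space move of the TCP to a pose.
- env.move_l(position, frame=None, rate=0.15, threshold=None): straight line of the TCP; frame=None keeps the orientation; rate is the mean speed in m/s. With threshold (N) it stops when the force on the tool has changed by that much, and returns True; else False.
- env.move_joints(angles): joint-space move.
- env.command_gripper(opening): finger opening in m; the grip force is fixed at half the most; returns when the fingers have stopped.
- env.wait(seconds).
- env.inverse_kinematics(position, orientation): joint angles nearest the present ones, or None.
- env.get_state(): the state.
- env.read_camera(name): name is "side" or "top" or "wrist"; returns the picture (420x560x3 uint8, red, green, blue); there is no depth.
- env.get_calibration(name): a dict with "camera_matrix" (3x3 intrinsics, pixels), "R" (3x3) and "t" (3): a world point X has camera coordinates R X + t; the wrist camera has in their place "tool_from_camera" (4x4, takes a point from camera to tool coordinates, whose origin is the TCP and whose axes are the flange's). Camera axes: x right, y down, z forward; pixel columns grow to the right and rows downward; lengths in m; the calibration is good to about 2 mm. A picture is of the moment at which its call begins: read the wrist's pose just before it. get_calibration takes no time and is no camera call.
A pose or a line that the arm cannot do raises env.Unreachable and nothing moves.
- env.job_done(): hands the job in; it is judged then, once.
Trained networks look in the newest picture that a camera, given by its name, has taken for a name from the list of things; names that differ only in an ending like _2 or _b are one class to them, and where a whole thing is asked for, a point or a joint stands for the part that bears it (a point fixed in the world has none). Each returns a list of dicts, best first, with "p" (0 to 1); they miss things now and then, are a little off and sometimes report something else, mostly with a low value. They report only what shows in the picture. A call takes as long as a camera call. They do not tell look-alikes from the thing itself.
- env.spot_in(camera, query): "xy" ([column, row] in pixels, amid what is visible of it).
- env.regions_of(camera, query): "region" (420x560 bool, what is visible of it) and "xy" ([column, row] in pixels, amid what is visible of it).
- env.landmark_of(camera, query): "xy" ([column, row] in pixels: a listed point, or the origin of a listed thing).
The state is a dict: "clock": time; "joints": joint angles; "joint_velocities": joint speeds; "joint_efforts": joint torques, N m; "position": TCP position; "orientation": TCP orientation; "contact_force": force on the tool from outside, world axes, zero at the start; "torque": the same for the moment, N m; "gripper_width": finger opening in m; "finger_force": force on a finger pad.
Only numpy, scipy, OpenCV 4.12 (cv2) and the standard library are available. Lean on these libraries where they do the work, as an engineer would, in place of code of your own. Each camera call takes 0.05 s, during which the arm holds its last target. There are 200 camera calls.

## Working session

There is one attempt and no reset: what is moved stays moved. The work goes in short steps, each a Python script; the robot and the scene stay as the last script left them, time stands still between calls to the robot, and variables do not carry over. Pictures are saved under pics/ and viewed, at most 10 in all, crops included, and the job is handed in when it is done.

```bash
ls; mkdir -p pics
cat > h.py <<'E'
import numpy as np, cv2
from rig import env
def save(im,n): cv2.imwrite('pics/'+n,im[:,:,::-1])
def ray(cam,xy,st=None):
    c=env.get_calibration(cam);K=np.array(c['camera_matrix'])
    d=np.linalg.solve(K,[xy[0],xy[1],1.])
    if 'R' in c:
        R=np.array(c['R']);t=np.array(c['t']);return -R.T@t,R.T@d
    from scipy.spatial.transform import Rotation as Ro
    T=np.array(c['tool_from_camera']);W=Ro.from_quat(st['orientation']).as_matrix();p=np.array(st['position'])
    return W@T[:3,3]+p, W@T[:3,:3]@d
def onz(cam,xy,z,st=None):
    o,d=ray(cam,xy,st);return o+d*(z-o[2])/d[2]
def tri(rs):
    A=np.zeros((3,3));b=np.zeros(3)
    for o,d in rs:
        d=d/np.linalg.norm(d);P=np.eye(3)-np.outer(d,d);A+=P;b+=P@o
    x=np.linalg.solve(A,b)
    return x,[np.linalg.norm(np.cross(x-o,d/np.linalg.norm(d))) for o,d in rs]
E
python3 - <<'E'
from h import *
print(env.get_state())
ims=[]
for c in ['side','top','wrist']:
    im=env.read_camera(c);save(im,c+'0.png')
    for q in ['linch_pin','pin_grip','ring_end','hitch','feel_start','jar','speaker','candlestick']:
        print(c,q,[(np.round(r['xy'],1).tolist(),round(r['p'],2)) for r in env.landmark_of(c,q)])
    k=env.get_calibration(c)
    if 'R' in k: print(-np.array(k['R']).T@k['t'], np.array(k['R'])[2])
E
```

```text
pics
{'clock': 0.0, 'joints': array([ 1.01598950e+00,  2.87181210e-01,  1.57819337e+00, -9.26189230e-06,
        1.27861004e+00, -1.49994798e-01]), 'joint_velocities': array([-2.70417521e-03,  2.65743173e-04,  2.61414814e-05, -1.53643524e-03,
       -2.06309238e-03,  1.12483413e-03]), 'joint_efforts': array([ 3.66130371e-04, -4.05980551e+01, -2.92624909e+01, -1.07728185e-04,
        5.75533471e-03,  7.86037731e-06]), 'position': array([0.26546235, 0.61988293, 0.22992796]), 'orientation': array([ 2.01025352e-01,  9.79585309e-01, -1.12401499e-03, -4.08634973e-04]), 'contact_force': array([ 0.15465097, -0.65879098,  0.49966678]), 'torque': array([-0.01440032,  0.04638721, -0.02048184]), 'finger_force': 0.0, 'gripper_width': 0.08543574555440897}
side linch_pin [([328.2, 262.5], 0.86), ([268.2, 248.4], 0.75), ([339.5, 344.0], 0.68), ([286.5, 297.9], 0.6)]
side pin_grip [([284.8, 290.7], 0.84), ([330.5, 343.3], 0.77), ([335.0, 267.1], 0.56)]
side ring_end [([309.5, 294.2], 0.68), ([335.7, 322.7], 0.53), ([344.2, 276.1], 0.48)]
side hitch [([267.2, 250.1], 0.82), ([286.4, 296.8], 0.34)]
sid
[... 295 characters left out ...]
 228.4], 0.83), ([153.5, 277.9], 0.61), ([230.3, 264.8], 0.58)]
top pin_grip [([181.1, 227.2], 0.83), ([235.8, 272.3], 0.83), ([155.1, 270.6], 0.62), ([260.3, 209.9], 0.18)]
top ring_end [([181.5, 247.4], 0.68), ([173.0, 276.9], 0.52), ([214.7, 284.3], 0.41)]
top hitch [([256.5, 213.4], 0.69)]
top feel_start [([256.7, 206.5], 0.71)]
top jar [([379.9, 239.2], 0.61)]
top speaker [([378.6, 169.7], 0.97)]
top candlestick [([175.3, 169.4], 0.8)]
[0.27027229 0.02047771 1.21026425] [ 0.20207334 -0.01163266 -0.9793013 ]
wrist linch_pin [([75.7, 347.6], 0.53)]
wrist pin_grip []
wrist ring_end [([42.3, 359.9], 0.66)]
wrist hitch []
wrist feel_start []
wrist jar []
wrist speaker []
wrist candlestick []
```

Run:
```python
import cv2,numpy as np
a=cv2.imread('pics/side0.png');b=cv2.imread('pics/top0.png')
cv2.imwrite('pics/side0c.png',cv2.resize(a[140:380,180:400],None,fx=2.5*1,fy=2.5,interpolation=cv2.INTER_CUBIC))
cv2.imwrite('pics/top0c.png',cv2.resize(b[140:320,120:420],None,fx=2.6,fy=2.6,interpolation=cv2.INTER_CUBIC))
```

```text
(no output)
```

View pics/side0c.png

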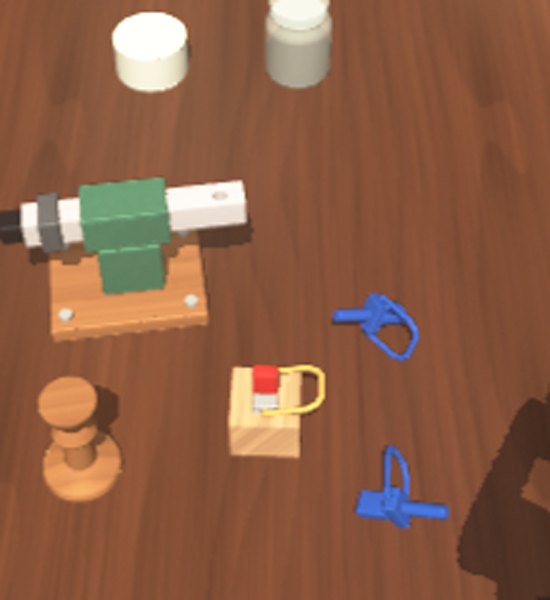

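View pics/top0c.png

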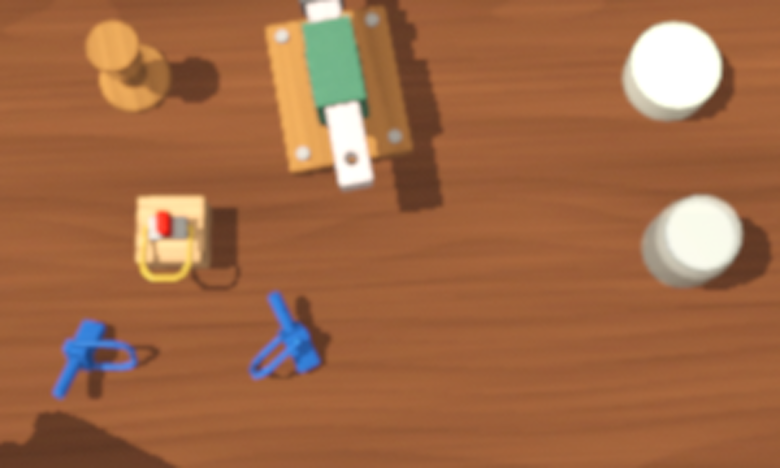

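The side picture shows the red pin on its block at about (286,292) with its ring towards -x, and the bar's hole at about (268,218). In the top picture the pin is at about (183,226) and the hole at (255,200). The blue pins lie flat. Next I measure these by colour blobs and line fits.

```bash
cat >> h.py <<'E'
def redmask(im):
    h=cv2.cvtColor(im,cv2.COLOR_RGB2HSV);return (((h[...,0]<6)|(h[...,0]>174))&(h[...,1]>180)&(h[...,2]>110))
def biggest(m):
    n,l,s,c=cv2.connectedComponentsWithStats(m.astype(np.uint8));i=1+np.argmax(s[1:,4]);return l==i,c[i],s[i]
def quat(th): a=th/2+np.pi/2; return np.array([np.cos(a),np.sin(a),0,0])  # tool x along th+pi
E
python3 - <<'E'
from h import *
np.set_printoptions(precision=4,suppress=True)
rd=lambda n: cv2.imread('pics/'+n)[:,:,::-1].copy()
s,t=rd('side0.png'),rd('top0.png')
rs=[]
for c,im in(('side',s),('top',t)):
    m,ce,st=biggest(redmask(im));print(c,ce,st);rs.append(ray(c,ce))
print('handle',tri(rs))
print('hole',tri([ray('side',[268.0,218.0]),ray('top',[255.,200.5])]),onz('side',[268,218],.12),onz('top',[255,200.5],.12))
h=cv2.cvtColor(t,cv2.COLOR_RGB2HSV)
m=(h[...,1]<40)&(h[...,2]>180);m[:178]=0;m[215:]=0;m[:,:235]=0;m[:,275:]=0
m,ce,st=biggest(m);print(ce,st)
r=cv2.minAreaRect(np.argwhere(m)[:,::-1].astype(np.float32));b=cv2.boxPoints(r);print([onz('top',p,.12)[:2] for p in b])
# ring in top: yellow
y=(h[...,0]>20)&(h[...,0]<32)&(h[...,1]>140)&(h[...,2]>150);y[:220]=0;y[260:]=0;y[:,:165]=0;y[:,205:]=0
m2,ce2,_=biggest(y);pts=np.argwhere(m2)[:,::-1];print(ce2,len(pts)); lo=pts[pts[:,1]>=pts[:,1].max()-1].mean(0);print(lo,onz('top',lo,.068),onz('top',ce2,.06))
for n in ['linch_pin','ring_end']:pass
print('cand',onz('top',[175.3,169.4],0),'jar',onz('top',[379.9,239.2],0))
print(env.get_calibration('wrist'))
E
```

```text
side [285.9022 291.1087] [281 286  10  11  92]
top [182.6452 225.4516] [181 222   4   9  31]
handle (array([0.4786, 0.2308, 0.0753]), [np.float64(0.00033848560121767864), np.float64(0.0003384856012176784)])
hole (array([0.5225, 0.0572, 0.1158]), [np.float64(0.0006723918299087723), np.float64(0.0006723918299088454)]) [0.5215 0.0613 0.12  ] [0.5222 0.057  0.12  ]
[253.7251 194.6545] [245 179  18  33 382]
[array([0.5695, 0.08  ]), array([0.5745, 0.0501]), array([0.5012, 0.0384]), array([0.4964, 0.0679])]
[181.9841 243.7143] 63
[182.28 246.44] [0.4301 0.2331 0.068 ] [0.4378 0.2352 0.06  ]
cand [0.6401 0.2634 0.    ] jar [ 0.4382 -0.2483  0.    ]
{'camera_matrix': array([[350.6245,   0.    , 276.3747],
       [  0.    , 350.6245, 208.0419],
       [  0.    ,   0.    ,   1.    ]]), 'tool_from_camera': array([[-0.0011, -0.9523, -0.3052,  0.0777],
       [ 1.    , -0.0011, -0.0001,  0.0003],
       [-0.0003, -0.3052,  0.9523, -0.1423],
       [ 0.    ,  0.    ,  0.    ,  1.    ]])}
```

Run:
```python
from h import *
np.set_printoptions(precision=4,suppress=True)
print([env.inverse_kinematics([.479,.231,.19],q) for q in (quat(0),quat(np.pi))])
env.move_ptp([.479,.231,.22],quat(0)); env.wait(.3)
st=env.get_state();im=env.read_camera('wrist');save(im,'w1.png')
for q in['linch_pin','pin_grip','ring_end']: print(q,[(r['xy'],r['p'],onz('wrist',r['xy'],.048 if q=='linch_pin' else .075,st)) for r in env.landmark_of('wrist',q)])
m,ce,s=biggest(redmask(im));print(ce,s)
env.move_ptp([.522,.058,.25],quat(.163)); env.wait(.3)
st2=env.get_state();im2=env.read_camera('wrist');save(im2,'w2.png')
print(st['position'],st2['position'],st2['clock'])
print([(r['xy'],r['p'],onz('wrist',r['xy'],.12,st2)) for r in env.landmark_of('wrist','feel_start')])
cv2.imwrite('pics/w12.png',np.hstack([im[60:360,80:480],im2[60:360,80:480]])[:,:,::-1])
```

```text
[array([ 0.2585,  0.0086,  1.9662, -0.    ,  1.1668, -1.3123]), array([ 0.2585,  0.0086,  1.9662, -0.    ,  1.1668,  1.8293])]
linch_pin [([153.0, 76.1], 0.9, array([0.3856, 0.128 , 0.048 ])), ([277.0, 185.7], 0.82, array([0.4804, 0.2322, 0.048 ]))]
pin_grip [([145.4, 52.8], 0.88, array([0.3705, 0.1329, 0.075 ])), ([362.6, 77.6], 0.78, array([0.3881, 0.2979, 0.075 ])), ([274.1, 196.2], 0.56, array([0.4828, 0.2296, 0.075 ]))]
ring_end [([190.7, 27.5], 0.76, array([0.3533, 0.1683, 0.075 ])), ([278.2, 136.2], 0.66, array([0.4325, 0.2331, 0.075 ])), ([319.2, 53.2], 0.59, array([0.3708, 0.2639, 0.075 ]))]
[272.7684 188.7345] [268 178  14  31 177]
[0.4789 0.2315 0.22  ] [0.5217 0.0591 0.2497] 4.5333
[([270.1, 185.7], 0.66, array([0.5135, 0.0527, 0.12  ]))]
```

View pics/w12.png

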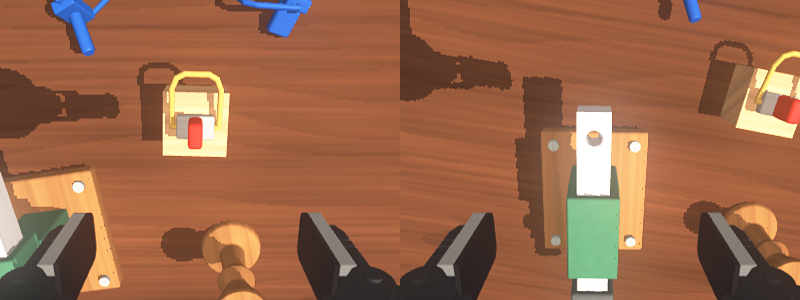

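The left half shows the red handle at (273,189) with its ring up towards -x. The right half shows the bar, near vertical in the picture, with its hole at about (274,198). I zoom in on both for precise edges.

Run:
```python
from h import *
a,b=cv2.imread('pics/w1.png'),cv2.imread('pics/w2.png')
cv2.imwrite('pics/z.png',np.hstack([cv2.resize(x[r:r+100,c:c+80],None,fx=5,fy=5,interpolation=cv2.INTER_NEAREST) for x,r,c in((a,125,235),(b,160,235))]))
g=cv2.cvtColor(b,cv2.COLOR_BGR2HSV)
m=(g[...,1]<60)&(g[...,2]>150);m[:,:240]=0;m[:,310:]=0;m[:155]=0;m[250:]=0
for r in range(168,250,8):
    c=np.flatnonzero(m[r]);print(r,c.min(),c.max(),len(c))
print(b[185:212,274,:].tolist())
print(a[168:212:1,273,2].tolist(),a[168:212,273,1].tolist())
```

```text
168 258 290 33
176 257 291 35
184 257 291 35
192 257 291 25
200 256 291 36
208 256 290 35
216 257 290 34
224 257 290 34
232 256 290 35
240 256 290 35
248 256 289 34
[[254, 255, 255], [255, 255, 255], [255, 255, 255], [255, 255, 255], [255, 255, 255], [216, 229, 243], [104, 136, 185], [107, 155, 226], [122, 183, 247], [129, 196, 251], [133, 203, 253], [132, 203, 254], [141, 190, 247], [155, 170, 197], [158, 167, 185], [158, 167, 186], [157, 168, 186], [156, 167, 185], [157, 168, 186], [156, 166, 185], [153, 163, 183], [204, 218, 232], [242, 248, 254], [251, 253, 255], [254, 255, 255], [255, 255, 255], [255, 255, 255]]
[255, 255, 255, 255, 255, 255, 163, 168, 185, 187, 185, 186, 188, 188, 188, 205, 249, 255, 255, 255, 255, 255, 255, 255, 255, 255, 255, 255, 255, 255, 255, 255, 255, 255, 255, 255, 255, 255, 255, 255, 255, 255, 255, 255] [251, 252, 252, 252, 254, 236, 130, 148, 144, 96, 68, 70, 71, 71, 71, 74, 81, 89, 92, 97, 100, 100, 99, 99, 99, 100, 99, 99, 99, 100, 99, 98, 99, 98, 98, 97, 97, 97, 96, 91, 76, 212, 255, 251]
```

View pics/z.png

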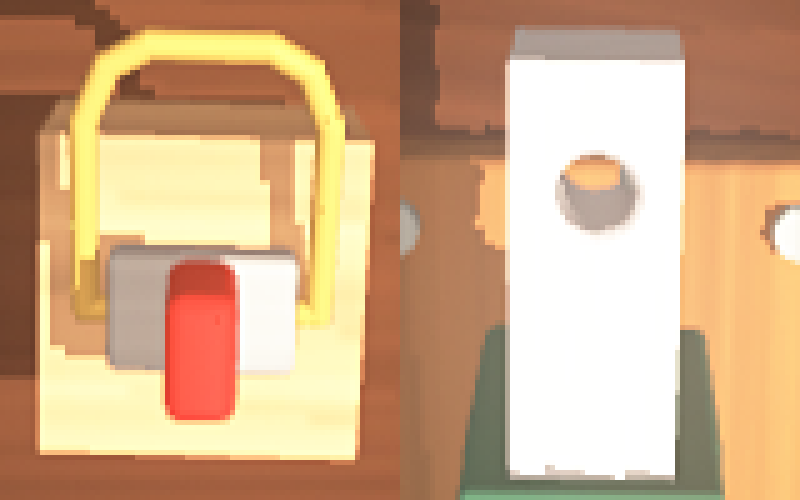

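Run:
```python
from h import *
np.set_printoptions(precision=4,suppress=True)
s1=dict(position=[.4789,.2315,.22],orientation=quat(0));s2=dict(position=[.5217,.0591,.2497],orientation=quat(.163))
st=env.get_state();print(st['position'],st['orientation'],quat(.163))
P=lambda x,y:(235+x/5-.5,125+y/5-.5)
ang=lambda a,b:np.arctan2(*(b-a)[[1,0]])
print('hole',onz('wrist',(274.8-.5,198.6-.5),.12,s2))
print('bar',*[onz('wrist',p,.12,s2)[:2] for p in((274.2,172),(272.8,248))],ang(*[onz('wrist',p,.12,s2) for p in((274.2,172),(272.8,248))]))
print('handle',onz('wrist',P(201.5,356),.09,s1))
for a,b,z in(((40,135),(38,452),.048),((372,140),(358,460),.048)): print(ang(onz('wrist',P(*a),z,s1),onz('wrist',P(*b),z,s1)))
for a,b,z in(((38,452),(358,460),.048),((110,370),(295,373),.06),((110,245),(298,250),.06)): print(ang(onz('wrist',P(*a),z,s1),onz('wrist',P(*b),z,s1))-np.pi/2)
print('collar',*[onz('wrist',P(*a),.06,s1)[:2] for a in((108,370),(296,373),(110,262),(298,262))])
h,r=onz('wrist',P(203,305),.055,s1),onz('wrist',P(212,44),.068,s1);print('ring',h,r,ang(r,h))
```

```text
[0.5219 0.0588 0.2499] [-0.082   0.9966  0.0001 -0.0001] [-0.0814  0.9967  0.      0.    ]
hole [0.5231 0.0576 0.12  ]
bar [0.502  0.0541] [0.5667 0.0634] 0.14192866391073639
handle [0.4782 0.2302 0.09  ]
-0.03686154997844839
-0.016513435357633607
-0.02756324026482182
-0.018004082803772192
-0.028184037641756143
collar [0.4892 0.2133] [0.4898 0.247 ] [0.4694 0.214 ] [0.4695 0.2471]
ring [0.4785 0.2304 0.055 ] [0.4309 0.232  0.068 ] -0.03426344036379299
```

```bash
cat >> h.py <<'E'
def goto(p,rate=.1,th=None):
    r=env.move_l(list(p),rate=rate,threshold=th)
    return r
def pr(*a):
    s=env.get_state();print(*a,'t',round(s['clock'],2),'p',np.round(s['position'],4),'F',np.round(s['contact_force'],2),'T',np.round(s['torque'],3),'w',round(s['gripper_width'],4));return s
E
python3 - <<'E'
from h import *
q=quat(-.027);p=np.array([.4785,.2302,.12])
env.move_ptp(p,q);env.wait(.2);s=pr('above');print(s['orientation'],q)
c=p-s['position']; 
r=goto(p*[1,1,0]+[0,0,.0675]+c*[1,1,0],.08,8);env.wait(.2);pr('down',r)
env.command_gripper(0.006);pr('grip')
p2=env.get_state()['position'];
goto([p2[0],p2[1],.11],.05);pr('l')
goto([p2[0],p2[1],.21],.12);env.wait(.3);pr('lift')
im=env.read_camera('wrist');save(im,'w3.png')
E
```

```text
above t 5.72 p [0.4799 0.2295 0.1214] F [ 1.04  0.13 -0.01] T [-0.023 -0.03  -0.022] w 0.0855
[1.42830879e-02 9.99897101e-01 2.94998133e-04 1.30155374e-03] [0.01349959 0.99990888 0.         0.        ]
down False t 6.72 p [0.4776 0.2311 0.0682] F [0.38 0.99 0.57] T [-0.084  0.006 -0.003] w 0.0857
grip t 7.39 p [0.4772 0.2308 0.0676] F [-1.03  0.28  0.34] T [-0.048 -0.005  0.024] w 0.0105
l t 8.39 p [0.4768 0.2307 0.1096] F [-0.03 -0.18 -1.94] T [-0.03   0.023  0.037] w 0.0104
lift t 9.68 p [0.4769 0.2308 0.2094] F [ 0.16  0.54 -1.44] T [ 0.041 -0.042  0.014] w 0.0108
```

View pics/w3.png

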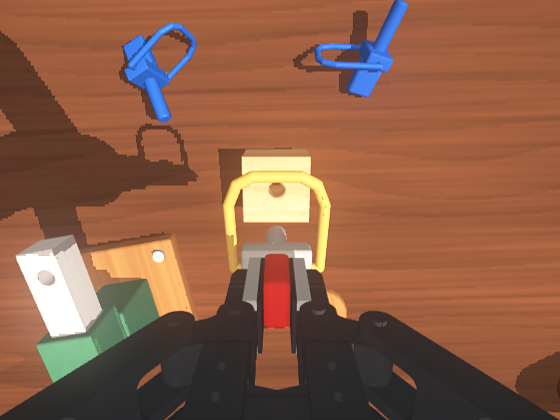

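The pin is held straight. Its shaft tip shows at about (277,232) ahead of the fingers, and the ring is open towards -x. Next I hover over the hole and check there.

Run:
```python
from h import *
q=quat(.15)
env.move_ptp([.5218,.0574,.215],q);env.wait(.2)
goto([.5218,.0574,.186],.06,5);env.wait(.4)
s=pr('hover');print(s['orientation'],q)
im=env.read_camera('wrist');save(im,'w4.png')
a=im[190:290,220:340]
cv2.imwrite('pics/w4z.png',cv2.resize(a,None,fx=6,fy=6,interpolation=cv2.INTER_NEAREST)[:,:,::-1])
```

```text
hover t 11.71 p [0.5219 0.0574 0.1863] F [ 0.25  1.11 -2.77] T [ 0.027 -0.006  0.03 ] w 0.0105
[-7.49173389e-02  9.97189719e-01 -3.47538553e-05  2.35700799e-04] [-0.07492971  0.99718882  0.          0.        ]
```

View pics/w4z.png

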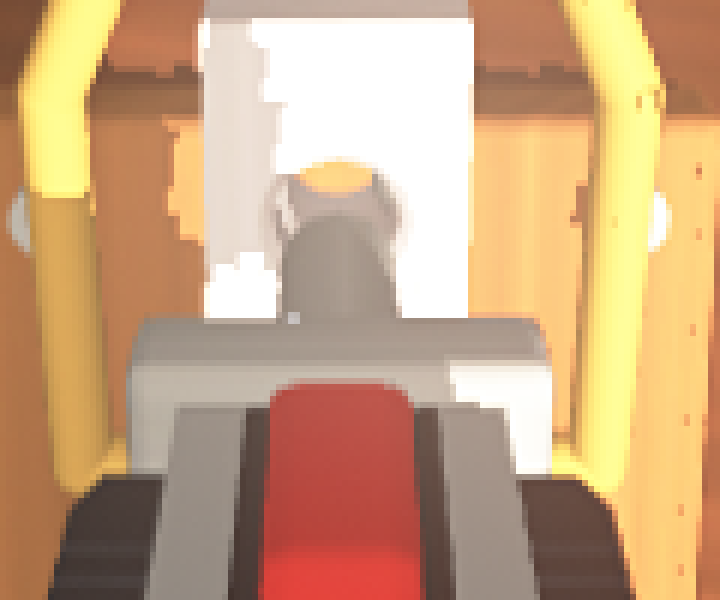

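Run:
```python
from h import *
c=env.get_calibration('wrist');K=np.array(c['camera_matrix']);T=np.linalg.inv(np.array(c['tool_from_camera']))
def pj(x,y,z):
    v=K@(T[:3,:3]@[x,y,z]+T[:3,3]);v=v[:2]/v[2];return (v-[220,190]+.5)*6
print('tip front edge',pj(-.0013+.0048,0,.057),'taper top edge',pj(-.0013+.006,0,.055),'shaft left/right',pj(-.0013,.006,.050),pj(-.0013,-.006,.05))
print('hole top edge',pj(-.0013+.00675,0,.066),'centre',pj(-.0013,0,.066),'lr',pj(-.0013,.00675,.066),pj(-.0013,-.00675,.066), 'bottom hole edge',pj(-.0013+.00675,0,.094))
print('1mm',pj(-.0003,0,.066)-pj(-.0013,0,.066))
```

```text
tip front edge [341.32992398 207.34996512] taper top edge [341.32207293 203.06239737] shaft left/right [402.30846148 277.7951392 ] [280.48780744 277.9243672 ]
hole top edge [341.29001861 159.92063107] centre [341.35734741 220.25287757] lr [405.18873525 220.18493215] [277.52647536 220.32082245] bottom hole edge [341.237761    81.87471161]
1mm [-0.00989581 -8.86747806]
```

Run:
```python
from h import *
d=np.array([np.cos(.15),np.sin(.15),0])
p=np.array([.5218,.0574,.186])-.0011*d
goto(p,.03);env.wait(.2);pr('shift')
p[2]=.168
r=goto(p,.015,4);pr('down',r)
```

```text
shift t 12.21 p [0.5207 0.0572 0.186 ] F [-0.52 -0.57 -1.31] T [ 0.034 -0.006 -0.026] w 0.0108
down False t 13.56 p [0.5208 0.0572 0.1682] F [-1.19  0.84 -1.53] T [-0.034 -0.011  0.014] w 0.0109
```

Run:
```python
from h import *
p=env.get_state()['position'].copy();p[0],p[1]=.5207,.0572
for z in (.156,.150,.145,.141):
    p[2]=z;r=goto(p,.015,13);s=pr(z,r)
    if r: break
```

```text
0.156 False t 14.51 p [0.5211 0.0567 0.156 ] F [ 1.99 -5.44  0.66] T [-1.06  -0.455 -0.018] w 0.0106
0.15 False t 15.06 p [0.5209 0.0569 0.1494] F [ 2.48 -5.71 -1.73] T [-1.066 -0.604 -0.016] w 0.0107
0.145 False t 15.54 p [0.521  0.0568 0.1446] F [ 3.23 -4.61 -0.66] T [-1.109 -0.544 -0.061] w 0.0108
0.141 False t 15.96 p [0.521  0.0569 0.1403] F [ 2.01 -4.22 -2.19] T [-1.119 -0.66  -0.034] w 0.0109
```

Run:
```python
from h import *
p=env.get_state()['position'].copy();p[0],p[1]=.5209,.0569
p[2]=.136;r=goto(p,.008,6);env.wait(.2);s=pr(r)
for c in('side','wrist'): save(env.read_camera(c),c+'5.png')
a=cv2.imread('pics/side5.png');b=cv2.imread('pics/wrist5.png')
cv2.imwrite('pics/h5.png',np.hstack([cv2.resize(a[170:270,215:315],(400,400),interpolation=cv2.INTER_CUBIC),cv2.resize(b[150:300,200:350],(400,400),interpolation=cv2.INTER_CUBIC)]))
```

```text
True t 16.51 p [0.5214 0.0561 0.1396] F [-0.68  1.7   1.72] T [ 0.289  0.07  -0.038] w 0.0109
```

View pics/h5.png

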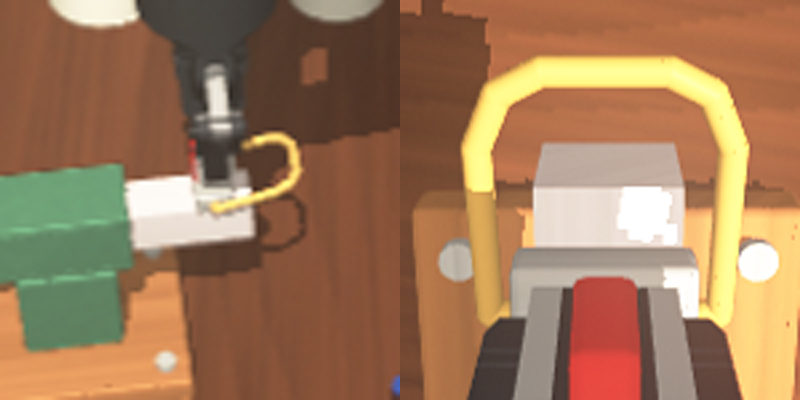

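The pin stands with its collar on the bar and its ring open past the bar's free end. The contact height of 0.1396 matches home. Release, back off, and check.

```bash
cat >> h.py <<'E'
from scipy.spatial.transform import Rotation as Ro
TH=.15; D=np.array([np.cos(TH),np.sin(TH),0]); HG=np.array([.5230,.0572,.127]); TI=.35
qt=(Ro.from_quat(quat(TH))*Ro.from_euler('y',-TI)).as_quat()
zt=Ro.from_quat(qt).as_matrix()[:,2]
def rp(j,gap=0): # TCP to touch ring far side at joint angle j
    f=j-.26; return HG+.05*(-np.cos(f)*D-np.sin(f)*np.array([0,0,1]))-(.0025+gap)*zt
E
python3 - <<'E'
from h import *
env.command_gripper(.06);pr('open')
p=env.get_state()['position'].copy();p[2]=.235;goto(p,.12);
print(zt,D,rp(0),rp(1.1))
env.command_gripper(0);
P=rp(0,.06);P[2]=max(P[2],.2)
print(env.inverse_kinematics(P,qt),env.inverse_kinematics(rp(1.1),qt))
env.move_ptp(P,qt);env.wait(.3);s=pr('pre');print(P)
ims=[env.read_camera(c) for c in('side','wrist','top')]
for c in ('side','top'):
  for n in('linch_pin','ring_end'): print(c,n,[(np.round(r['xy'],1),round(r['p'],2)) for r in env.landmark_of(c,n)])
for n in('linch_pin','ring_end'):
    print(n,[(np.round(r['xy'],1),r['p'],onz('wrist',r['xy'],.12 if n=='linch_pin' else .14,s)) for r in env.landmark_of('wrist',n)])
cv2.imwrite('pics/p6.png',np.hstack([cv2.resize(ims[0][170:270,215:315],(400,400),interpolation=cv2.INTER_CUBIC),cv2.resize(ims[1],(400,300))[:,:] if 0 else cv2.resize(ims[1][:, 70:490],(400,400))])[:,:,::-1])
E
```

```text
open t 17.13 p [0.5218 0.0551 0.1397] F [-0.49 -0.67 -0.86] T [ 0.001 -0.026  0.074] w 0.06
[ 0.33904743  0.05124201 -0.93937271] [0.98877108 0.14943813 0.        ] [0.47437546 0.04985112 0.14220246] [0.48915398 0.05208468 0.09211628]
[-0.18362333 -0.40515281  2.32141235  0.14404094  0.89828624 -1.97565187] [-0.15397016 -0.12934996  2.32874077  0.17893795  0.61460978 -2.00407004]
pre t 19.44 p [0.4554 0.0467 0.2011] F [-0.11 -0.74  0.08] T [-0.05   0.146 -0.033] w -0.0
[0.45403261 0.0467766  0.2       ]
side linch_pin [(array([269.3, 215.1]), 0.75), (array([324.3, 263.3]), 0.58), (array([339.7, 345.1]), 0.56), (array([264.7, 215.7]), 0.17)]
side ring_end [(array([334.4, 322.9]), 0.54), (array([287. , 209.8]), 0.45), (array([344.9, 276.8]), 0.45)]
top linch_pin [(array([149.6, 279.2]), 0.74), (array([228.5, 264.5]), 0.53), (array([256.9, 202.5]), 0.5)]
top ring_end [(array([255.5, 218.3]), 0.63), (array([215.4, 282. ]), 0.47), (array([172.1, 277.6]), 0.42)]
linch_pin [(array([277.3, 254.5]), 0.64, array([0.52350299, 0.05753329, 0.12      ]))]
ring_end [(array([275.8, 223.9]), 0.83, array([0.47669367, 0.04942165, 0.14      ]))]
```

View pics/p6.png

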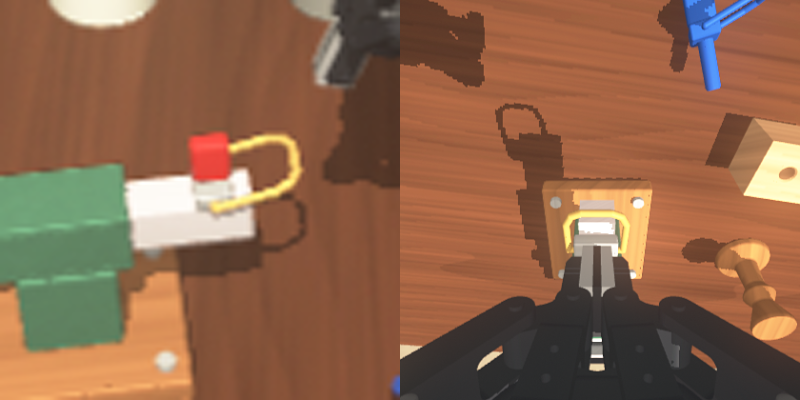

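The pin is home and free, upright with its ring open. The ring end is at (.4767,.0494), which agrees with my model. Next I press it along its arc.

Run:
```python
from h import *
r=goto(rp(0,.008),.1,5);env.wait(.2);f0=pr('near',r)['contact_force']
for j in np.arange(0.05,1.16,.1):
    r=goto(rp(j),.03,9);s=pr(round(j,2),r)
    if r or np.linalg.norm(s['contact_force']-f0)>14: break
```

```text
near False t 20.77 p [0.4721 0.0494 0.1506] F [-0.59 -0.25 -0.53] T [-0.048  0.196  0.019] w 0.0003
0.05 False t 21.27 p [0.4734 0.0497 0.1396] F [-5.24 -1.91  4.07] T [-0.207  0.743 -0.048] w 0.0004
0.15 False t 21.58 p [0.4723 0.0496 0.1345] F [-4.94 -0.54  4.93] T [-0.212  0.843 -0.048] w -0.0001
0.25 False t 21.9 p [0.4718 0.0496 0.1293] F [-5.78 -1.35  4.06] T [-0.262  0.888 -0.01 ] w -0.0001
0.35 False t 22.22 p [0.4723 0.0497 0.1245] F [-4.92 -1.43  2.59] T [-0.178  0.829  0.035] w -0.0003
0.45 False t 22.53 p [0.4734 0.0498 0.1199] F [-4.02 -0.09  3.2 ] T [-0.105  0.724 -0.007] w 0.0003
0.55 False t 22.85 p [0.475  0.0499 0.1152] F [-3.26 -0.42  2.52] T [-0.007  0.442  0.043] w -0.0
0.65 False t 23.17 p [0.4768 0.0501 0.1105] F [-1.39  0.41  1.33] T [0.048 0.278 0.034] w 0.0001
0.75 False t 23.48 p [0.4789 0.0504 0.1058] F [-0.28 -0.37  1.85] T [-0.041  0.2    0.056] w -0.0001
0.85 False t 23.8 p [0.4813 0.0508 0.1014] F [-0.83 -0.73  0.93] T [-0.04   0.103 -0.039] w -0.0003
0.95 False t 24.12 p [0.4838 0.0514 0.097 ] F [-0.11  0.63  0.29] T [-0.01   0.13  -0.037] w 0.0
1.05 False t 24.43 p [0.4873 0.0519 0.0935] F [-0.24 -0.65  0.17] T [-0.015  0.172  0.059] w 0.0001
1.15 False t 24.75 p [0.491  0.0524 0.0903] F [-0.63 -0.21  0.07] T [-0.068  0.123  0.019] w 0.0003
```

Force fell to zero past 0.95, so the ring has probably snapped shut. I back off and look.

Run:
```python
from h import *
p=env.get_state()['position'].copy()
goto(p-.05*zt-.03*D,.12,8); p=env.get_state()['position'].copy();p[2]=.26;p=p-.08*D;goto(p,.15);env.wait(.3);pr('away')
a,b=env.read_camera('side'),env.read_camera('wrist')
cv2.imwrite('pics/p7.png',np.hstack([cv2.resize(a[170:270,215:315],(400,400),interpolation=cv2.INTER_CUBIC),cv2.resize(b[:, 70:490],(400,400))])[:,:,::-1])
```

```text
away t 26.88 p [0.3653 0.0335 0.2594] F [ 0.01 -0.4   0.27] T [-0.025  0.134 -0.009] w -0.0
```

View pics/p7.png

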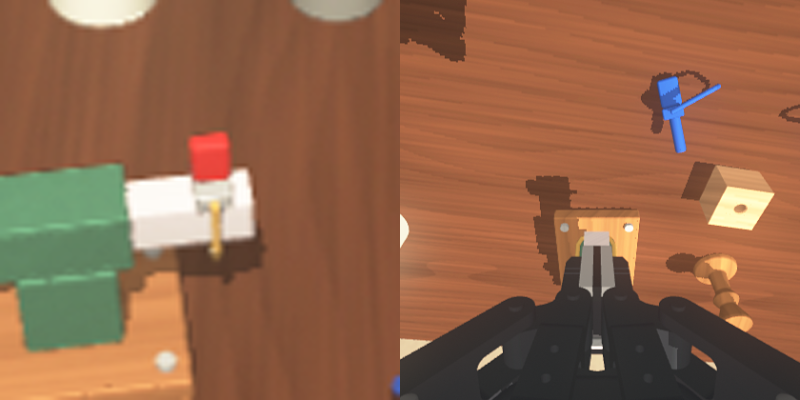

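The ring hangs straight down around the bar (side crop, about (215,230)). The pin is upright with its collar on the bar, and the robot is clear. Handing in.

```bash
python3 -c "
from rig import env
print(env.job_done())"
```

```text
the job is handed in; nothing more can be done
None
```

The red linch pin is home in the tow bar with its ring snapped shut under the tip, and the arm is clear; I handed the job in at about 27 s, and no verdict came back.

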